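# Vial crimper: release the lever and check it against its stop

## Task

Check the stop of the vial-cap crimper that lies on its side in its bench cradle: with a fingertip push the red storage catch well clear of the blue lever's end, so that the lever springs fully open, then press the lever in with the backs of your fingers until it rests on the brass stop screw, short of the fixed black handle. Press firmly but do not force it, push on the lever alone (do not pinch the catch or the lever, nor touch the fixed handle), leave the vials and the bottle where they stand, and finish still holding the lever against its stop so that the gap to the handle can be gauged.

Things in the scene. Friction and masses are not known exactly. Their poses are not given: they have to be found in the camera images.
- crimper: The cap crimper in its cradle, fixed to the desk. Origin on the desk under the middle of the grey base plate; x points from lever to fixed handle, y along the handles to the steel head and jaws, z up. Plate: x -13 to +73, y -145 to +145 mm, 10 mm high; in front of it (lower x) the desk is free. Head at y = +108 mm, jaws reach x = -52 mm. Handles lie level 60 mm above the desk; top of all 83 mm.
- fixed_handle (a point): The fixed black rubber handle, the bar that the lever closes towards: a rod about 18 mm thick along the crimper's y axis at its x = +35 mm, 60 mm above the desk, from y = +72 to -108 mm. This point is on its axis at (35, 0, 60) mm of the crimper; axes as the crimper's.
- lever_pivot (a point): The lever, 176 mm long from its pivot: steel, then from 74 mm on a blue plastic grip 15 mm thick, 20 mm high. This point is on its upright pivot, at (0, 80, 60) mm of the crimper. Its y axis points along it from free end to pivot (the grip is at negative y), its x axis across it towards the fixed handle, the way it is pressed.
- lever_face (a point): Point to press: on the outer face of the blue grip, 128 mm from the pivot, half-way up (60 mm above the desk). Axes as the lever's: +x is the way to press, level and at right angles to the lever. (A fixed microscope with a phone on it, about 0.4 m tall, stands to the right of the crimper: pass above it.)
- lever (a joint): Lever angle, rad: 0 = sprung fully open, growing as it is pressed in. The catch holds it at about 0.12 at the start. It meets the rigid stop screw between 0.20 and 0.32 (the setting differs each time), with 8 to 28 mm left between grip and fixed handle. A spring opens it: at lever_face it resists with about 3.5 N when open, 7 to 9 N at the screw.
- stop_screw: The brass stop screw through the fixed handle, 6 mm thick, pointing at the lever 62 mm from its pivot, with a knurled head behind the handle; it does not move in use. Origin: the tip that the lever comes to rest on, 60 mm above the desk.
- catch_tab (a point): Middle of the face to push on the catch's red turned-down tab, an upright plate 26 mm wide, 4 mm thick, from 40 to 78 mm above the desk, in front of the lever, 105 mm from the catch's pivot. The face looks towards the crimper's head at the start; the point's +y axis points out of it, -y is the way to push, +x points to the pivot.
- catch (a joint): Angle, rad, of the red catch, a level arm on an upright pivot at (35, -86) mm of the crimper. 0 = its dowel, 68 mm from the pivot, hooks the lever's outer face near the free end; it grows to 1.4 as the tab is pushed away from the head, past the lever's end. It slips off at 0.1 to 0.2 with a push of a few newtons and stays where left; 0.6 or more is well clear.
- vial_a: A capped glass vial, 23 mm across, 49 mm tall, standing loose in front of the jaws; not to be disturbed. Origin under its middle.
- vial_b: A second such vial beside it.
- vial_c: A third such vial beside it.
- dye_bottle: A small white-capped bottle, 24 mm across, 56 mm tall, standing loose before the lever's pivot end; not to be disturbed. Origin under its middle.

How it is judged:
By the outcome, as a careful person would: the job done as asked, in the order asked, and still so for the second after the job is handed in, while the arm keeps its last pose, push and grip.
It also fails if it takes over 56 s, if anything falls off the work surface, if the arm or the gripper's body presses on something with over 40 N, if the wrist force passes 120 N, or if a joint passes its speed limit or range.

## Robot

A 7-joint arm with a two-finger parallel gripper is mounted at the origin on a cart in front of the work surface, level with it; the furniture and walls round the work are solid. World frame = base frame: x ahead of the robot, y to its left, z up, the work surface at z = 0. Lengths are in m, angles in rad, forces in N, time in s.
With the tool pointing down it reaches from about 0.425 to 0.875 m from the base axis. Payload 4.7 kg.
Tool frame: the origin (TCP) lies at the very end of the fingers, on their centre line; the grasp point (between the pads) lies 19 mm behind it; z points along the fingers, y is the line along which they close (so a half turn about z gives the same grasp; the last joint's range is limited). The gripper opens to 87 mm and grips with 3 to 60 N. Pads are 19 mm wide; open, the fingers measure 117 mm over their backs; the gripper's body (75 mm by 190 mm) begins 51 mm behind the grasp point.
Start: joints at [-1.274, 0.321, -0.07, 1.45, 0.023, 1.371, -0.057], TCP at [0.181, 0.624, 0.223] pointing down, gripper open.
Joint ranges: [-2.86, 2.86], [-0.3, 2.09], [-1.38, 1.24], [0.06, 2.45], [-1.56, 4.7], [0.09, 2.05], [-2.69, 2.69]. Speed limits (rad/s): [2.57, 2.57, 3.14, 3.14, 3.14, 3.14, 3.14].

## Interface

Orientations are given as a rotation vector (axis times angle).
In Python, from bench import ctrl, vision gives the robot as it stands.
- The arm moves only by the tool jog_arm, never from a script. Its argument "increments" is a list of rows, each an object of numbers: "tx", "ty", "tz": the shift along the tool's x, y, z in mm; "wx", "wy", "wz": the turn, a rotation vector about the tool's x, y, z in rad; "gripper": the opening, from 0 (shut) to 1 (fully open). In form: [{"tx": .., "ty": .., "tz": .., "wx": .., "wy": .., "wz": .., "gripper": ..}, ...]. A call has exactly 5 rows; each row is the pose to reach, as a shift and turn from the pose commanded when the call began, along the tool's axes at that moment; what a row does not reach only later rows make up. A row lasts 1/12 s, in which the tool goes at most 41.7 mm and 7.16 degrees, less where a joint would pass 70% of its speed; a pose out of reach is approached as far as the arm can. A call with a gripper value outside its range is refused whole. The fingers move at their own pace and stop on an object; "grip_force" is the grip in N (left out, the last holds). Time passes only in rows, so rows that repeat a pose let the fingers close, or fill a call up. It gives the time, the measured TCP pose, the force, the opening and the grip force at its end, in the units of the state.
- ctrl.get_state(): the state, without advancing time (a new reading comes with each control period).
- vision.get_image(name): name is "scene" or "top" or "wrist"; returns a dict with "color" (400x640x3 uint8, blue, green, red), "fx", "fy", "cx", "cy" (pixels), "extrinsics" (4x4, takes a point from world to camera coordinates). Camera axes: x right, y down, z forward; pixel columns grow to the right and rows downward; lengths in m; the calibration is good to about 2 mm. The wrist camera is an equidistant fisheye: a pixel r from the principal point sees the ray r / f radians off the axis. A picture is of the moment at which its call begins. There is no depth.
- ctrl.close_job(): hands the job in; it is judged then, once.
Trained networks look in the newest picture that a camera, given by its name, has taken for a name from the list of things; names that differ only in an ending like _2 or _b are one class to them, and where a whole thing is asked for, a point or a joint stands for the part that bears it (a point fixed in the world has none). Each returns a list of dicts, best first, with "conf" (0 to 1); they miss things now and then, are a little off and sometimes report something else, mostly with a low value. They report only what shows in the picture. A call takes as long as a camera call.
- vision.spot_in(camera, thing): "bbox" ([left, top, right, bottom] in pixels, round what is visible of it).
The state is a dict: "time": time; "joint_positions": joint angles; "qd": joint speeds; "joint_torque": joint torques, N m; "position": TCP position; "tool_rot": TCP orientation; "ft_force": force on the tool from outside, world axes, zero at the start; "torque": the same for the moment, N m; "grip_width": opening from 0.0 (shut) to 1.0 (fully open); "grip_force": force on a finger pad.
Only numpy, scipy, OpenCV 4.12 (cv2) and the standard library are available. Lean on these libraries where they do the work, as an engineer would, in place of code of your own. Each camera call takes 0.05 s, during which the arm holds its last target. There are 200 camera calls.

## Working session

There is one attempt and no reset: what is moved stays moved. The work goes in short steps, Python scripts to look and compute and a tool call to move; the robot and the scene stay as the last step left them, time stands still between calls to the robot, and variables do not carry over. Pictures are saved under pics/ and viewed, at most 10 in all, crops included, and the job is handed in when it is done.

Besides the shell and the picture viewer there is one more tool, called in YAML: its name, and indented under it one key for each argument. jog_arm: Moves the arm, as the interface text tells. Its arguments: {"type":"object","properties":{"increments":{"type":"array"},"grip_force":{"type":"number"}},"required":["increments"]}

```bash
mkdir -p pics; ls; python3 - <<'E'
from bench import ctrl, vision
import cv2,numpy as np
s=ctrl.get_state(); print(s)
for c in ("scene","top"):
    im=vision.get_image(c); cv2.imwrite(f"pics/{c}0.png",im["color"])
    print(c,im["fx"],im["fy"],im["cx"],im["cy"],np.round(im["extrinsics"],4).tolist())
    for n in ("crimper","stop_screw","lever","catch","catch_tab","vial_a","dye_bottle","fixed_handle"):
        print(n,[(np.round(d["bbox"]).tolist(),round(d["conf"],2)) for d in vision.spot_in(c,n)[:4]])
E
```

```text
pics
{'time': 0.0, 'joint_positions': array([-1.27390259,  0.32183709, -0.0700823 ,  1.45167955,  0.02259678,
        1.37077861, -0.05687847]), 'qd': array([ 0.00092845, -0.00036587, -0.00023826,  0.00122124, -0.00206626,
        0.00092001,  0.00067304]), 'joint_torque': array([-4.07760558e-05, -4.91279840e+01, -4.03664242e-01, -3.12541115e+01,
       -6.38305605e-02,  4.35285643e-02,  2.05840374e-04]), 'position': array([0.18127021, 0.62363896, 0.22145005]), 'tool_rot': array([-4.42631140e-01, -3.11007568e+00,  2.99625282e-03]), 'ft_force': array([0.20535512, 0.25174721, 0.13278146]), 'torque': array([-0.01794956,  0.00051461, -0.0475578 ]), 'grip_force': 0.0, 'grip_width': 0.9994110130382866}
scene 486.329129863992 486.329129863992 315.5213706163978 201.07393567012258 [[0.6083, -0.7936, -0.0137, -0.1868], [-0.6052, -0.4526, -0.6548, 0.4459], [0.5135, 0.4066, -0.7556, 0.5416], [0.0, 0.0, 0.0, 1.0]]
crimper [([268.0, 145.0, 419.0, 264.0], 0.71)]
stop_screw [([336.0, 169.0, 353.0, 186.0], 0.42), ([335.0, 202.0, 392.0, 256.0], 0.36)]
lever [([297.0, 169.0, 373.0, 236.0], 0.77)]
catch
[... 275 characters left out ...]
269.0, 140.0, 422.0, 267.0], 0.82)]
top 515.7992904700062 515.7992904700062 312.7963399282769 203.35707225271065 [[-0.0299, -0.9995, -0.0114, 0.2079], [-0.9958, 0.0308, -0.0856, 0.5373], [0.086, 0.0088, -0.9963, 0.8558], [0.0, 0.0, 0.0, 1.0]]
crimper [([250.0, 134.0, 420.0, 243.0], 0.87)]
stop_screw [([321.0, 144.0, 329.0, 174.0], 0.7)]
lever [([286.0, 171.0, 378.0, 208.0], 0.68)]
catch [([372.0, 166.0, 391.0, 240.0], 0.56)]
catch_tab [([374.0, 164.0, 390.0, 240.0], 0.91)]
vial_a [([231.0, 207.0, 245.0, 218.0], 0.73), ([263.0, 220.0, 276.0, 236.0], 0.66), ([239.0, 240.0, 250.0, 255.0], 0.5)]
dye_bottle [([288.0, 238.0, 302.0, 256.0], 0.58)]
fixed_handle [([249.0, 130.0, 418.0, 241.0], 0.94)]
```

```bash
python3 - <<'E'
import cv2
a=cv2.imread("pics/top0.png")[110:275,220:440]; cv2.imwrite("pics/top0c.png",cv2.resize(a,None,fx=3.6,fy=3.6,interpolation=cv2.INTER_CUBIC))
E
```

```text
(no output)
```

View pics/top0c.png

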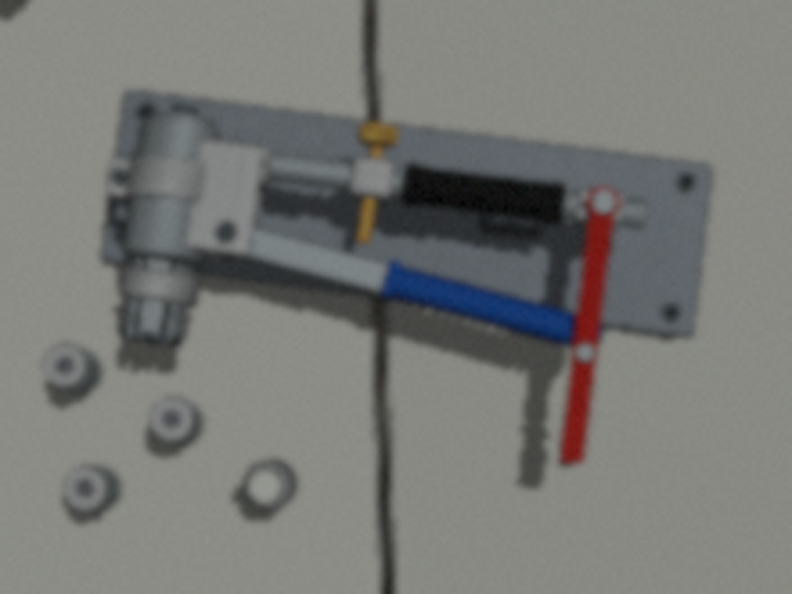

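View pics/scene0.png

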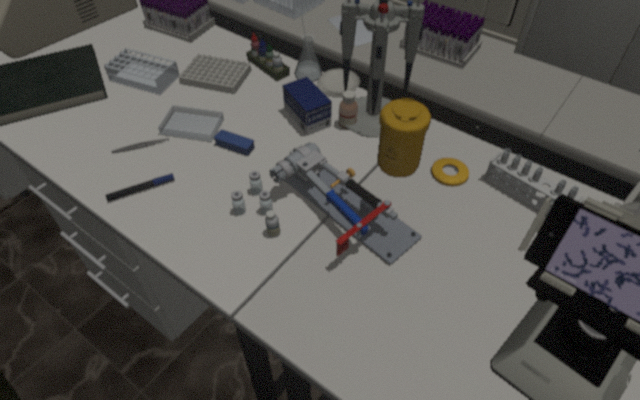

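The top crop shows the plate corners at crop px (125,92), (710,165), (692,335) and (103,263), the catch pivot at (602,202), the dowel at (585,352), the tab end at (572,462) and the lever running from (226,232) to about (578,327). The vials and bottle are at lower left. The scene view agrees with the detections.

```bash
cat > h.py <<'E'
import numpy as np
from bench import ctrl, vision
from scipy.optimize import least_squares
from scipy.spatial.transform import Rotation as R
def proj(im,P):
    P=np.atleast_2d(P);E=im["extrinsics"];c=P@E[:3,:3].T+E[:3,3]
    return np.c_[im["fx"]*c[:,0]/c[:,2]+im["cx"],im["fy"]*c[:,1]/c[:,2]+im["cy"]]
def ray_z(im,px,z):
    E=im["extrinsics"];d=E[:3,:3].T@np.array([(px[0]-im["cx"])/im["fx"],(px[1]-im["cy"])/im["fy"],1]);o=-E[:3,:3].T@E[:3,3]
    return (o+d*(z-o[2])/d[2])
def c2w(p,P):
    P=np.atleast_2d(P)/1000.;c,s=np.cos(p[2]),np.sin(p[2])
    return np.c_[p[0]+c*P[:,0]-s*P[:,1],p[1]+s*P[:,0]+c*P[:,1],P[:,2]]
def w2c(p,W):
    W=np.atleast_2d(W);c,s=np.cos(p[2]),np.sin(p[2]);d=W[:,:2]-p[:2]
    return 1000*np.c_[c*d[:,0]+s*d[:,1],-s*d[:,0]+c*d[:,1],W[:,2]]
E
python3 - <<'E'
from h import *
im=vision.get_image("top")
cr=lambda a:np.array(a)/3.6+[220,110]-0.36
px=cr([[125,92],[710,165],[692,335],[103,263],[602,202],[226,232]])
C=np.array([[73,145,10],[73,-145,10],[-13,-145,10],[-13,145,10],[35,-86,82],[0,80,78]])
r=least_squares(lambda p:(proj(im,c2w(p,C))-px).ravel(),[.55,0,0],loss="soft_l1")
p=r.x;print(p,np.round(r.fun.reshape(-1,2),1).tolist());np.save("p.npy",p)
for n,q,z in (("dowel",(585,352),.08),("tabend",(572,462),.078),("tabL",(560,462),.078),("tabR",(584,462),.078),("levend_lo",(572,343),.07),("levend_hi",(576,313),.07),("grip_hi",(392,262),.07),("grip_lo",(384,290),.07),("screwtip",(362,242),.06),("jaw",(150,342),.06),("v1",(67,366),.049),("v2",(170,420),.049),("v3",(86,488),.049),("dye",(270,487),.056)):
    w=ray_z(im,cr(q),z);print(n,w.round(3),w2c(p,w).round(1))
print("handle dir tool", R.from_rotvec(ctrl.get_state()["tool_rot"]).as_matrix().round(3).tolist())
sc=vision.get_image("scene")
print(proj(sc,c2w(p,C)).round().tolist())
E
```

```text
[ 0.57434238  0.16016711 -0.15707909] [[-0.8, -0.7], [1.2, -0.6], [0.7, 0.9], [-1.4, 0.1], [0.5, -0.2], [-0.4, 0.5]]
dowel [0.529 0.081 0.08 ] [[-32.7 -85.7  80. ]]
tabend [0.48  0.088 0.078] [[-81.6 -85.8  78. ]]
tabL [0.48  0.093 0.078] [[-82.3 -80.6  78. ]]
tabR [0.48  0.083 0.078] [[-80.9 -91.1  78. ]]
levend_lo [0.534 0.085 0.07 ] [[-28.4 -80.6  70. ]]
levend_hi [0.547 0.083 0.07 ] [[-14.8 -80.8  70. ]]
grip_hi [0.573 0.165 0.07 ] [[-2.3  4.  70. ]]
grip_lo [0.56  0.169 0.07 ] [[-15.3   6.   70. ]]
screwtip [0.584 0.178 0.06 ] [[ 6.4 18.7 60. ]]
jaw [0.541 0.276 0.06 ] [[-51.1 108.7  60. ]]
v1 [0.532 0.315 0.049] [[-66.2 146.5  49. ]]
v2 [0.506 0.268 0.049] [[-84.9  96.   49. ]]
v3 [0.476 0.307 0.049] [[-120.6  130.1   49. ]]
dye [0.473 0.223 0.056] [[-109.4   46.1   56. ]]
handle dir tool [[-0.96, 0.279, 0.0], [0.279, 0.96, 0.0], [-0.0, 0.0, -1.0]]
[[310.0, 153.0], [422.0, 235.0], [390.0, 263.0], [278.0, 174.0], [387.0, 201.0], [304.0, 163.0]]
```

```bash
cat >> h.py <<'E'
def plan(xc,yc,z,yaw_extra=0,p=None,rel=None):
    """jog numbers to put TCP at crimper (xc,yc) mm, z mm, tool down, tool y = crimper x turned by yaw_extra"""
    p=np.load("p.npy") if p is None else p
    s=ctrl.get_state();M=R.from_rotvec(s["tool_rot"]).as_matrix()
    d=M.T@(c2w(p,[xc,yc,z])[0]-s["position"])*1000
    a=p[2]+yaw_extra;y=np.array([np.cos(a),np.sin(a),0]);zz=np.array([0,0,-1.]);T=np.c_[np.cross(y,zz),y,zz]
    print("t",d.round(1),"w",R.from_matrix(M.T@T).as_rotvec().round(3))
def here():
    s=ctrl.get_state();p=np.load("p.npy")
    print("t",round(s["time"],2),"crimper xyz",w2c(p,s["position"]).round(1),"F world",s["ft_force"].round(1),"q",s["joint_positions"].round(2))
E
python3 - <<'E'
from h import *
sc=vision.get_image("scene")
for n,q in (("amber bottle",(400,172)),("microscope base L",(495,365)),("base2",(570,390)),("stand",(375,130)),("rack",(490,175))): print(n,ray_z(sc,q,0).round(3))
plan(-78,-40,160)
E
```

```text
amber bottle [ 0.742  0.121 -0.   ]
microscope base L [ 0.486 -0.194  0.   ]
base2 [ 0.515 -0.293  0.   ]
stand [0.82 0.23 0.  ]
rack [ 0.841 -0.026  0.   ]
t [-434.4 -385.4   62.6] w [ 0.    -0.     1.445]
```

jog_arm:
  increments:
    - {"tx":-30,"ty":-27,"tz":0,"wz":0.1,"gripper":0}
    - {"tx":-60,"ty":-54,"tz":0,"wz":0.2,"gripper":0}
    - {"tx":-90,"ty":-80,"tz":0,"wz":0.3,"gripper":0}
    - {"tx":-120,"ty":-107,"tz":0,"wz":0.4,"gripper":0}
    - {"tx":-150,"ty":-133,"tz":0,"wz":0.5,"gripper":0}
  grip_force: 20

```text
validation failed for argument at $.in...
```

```bash
python3 -c "
from h import *
here();plan(-78,-40,160)"
```

```text
t 1.05 crimper xyz [[-460.7  396.8  222.6]] F world [-0.  -0.3 -0.6] q [-1.27  0.32 -0.07  1.45  0.02  1.37 -0.06]
t [-434.4 -385.4   62.6] w [ 0.    -0.     1.445]
```

jog_arm:
  increments:
    - {"tx":-30,"ty":-27,"tz":0,"wx":0,"wy":0,"wz":0.1,"gripper":0}
    - {"tx":-60,"ty":-54,"tz":0,"wx":0,"wy":0,"wz":0.2,"gripper":0}
    - {"tx":-90,"ty":-80,"tz":0,"wx":0,"wy":0,"wz":0.3,"gripper":0}
    - {"tx":-120,"ty":-107,"tz":0,"wx":0,"wy":0,"wz":0.4,"gripper":0}
    - {"tx":-150,"ty":-133,"tz":0,"wx":0,"wy":0,"wz":0.5,"gripper":0}
  grip_force: 20

```text
time: 1.47
position: [0.2891, 0.4529, 0.2227]
tool_rot: [-1.205, -2.901, -0.001]
ft_force: [0.2, -0.1, -0.1]
grip_width: 0.706
grip_force: 0.0
```

```bash
python3 -c "
from h import *
here();plan(-78,-40,160)"
```

```text
t 1.47 crimper xyz [[-327.5  244.5  222.7]] F world [ 0.2 -0.1 -0.1] q [-1.12  0.08  0.07  1.74 -0.01  1.33 -0.26]
t [-369.3  -82.7   62.6] w [ 0.   -0.    0.94]
```

jog_arm:
  increments:
    - {"tx":-40,"ty":-9,"tz":3,"wx":0,"wy":0,"wz":0.1,"gripper":0}
    - {"tx":-78,"ty":-17,"tz":6,"wx":0,"wy":0,"wz":0.2,"gripper":0}
    - {"tx":-117,"ty":-26,"tz":9,"wx":0,"wy":0,"wz":0.3,"gripper":0}
    - {"tx":-156,"ty":-35,"tz":12,"wx":0,"wy":0,"wz":0.4,"gripper":0}
    - {"tx":-195,"ty":-44,"tz":15,"wx":0,"wy":0,"wz":0.5,"gripper":0}

```text
time: 1.88
position: [0.3963, 0.2842, 0.2078]
tool_rot: [-1.886, -2.513, -0.002]
ft_force: [1.0, 0.0, 0.1]
grip_width: 0.324
grip_force: 0.0
```

```bash
python3 -c "
from h import *
here();plan(-78,-40,160)"
```

```text
t 1.88 crimper xyz [[-195.3   94.6  207.8]] F world [1.  0.  0.1] q [-0.93 -0.02  0.25  1.87  0.01  1.29 -0.4 ]
t [-171.8   48.7   47.7] w [ 0.001 -0.001  0.44 ]
```

jog_arm:
  increments:
    - {"tx":-36,"ty":10,"tz":8,"wx":0,"wy":0,"wz":0.09,"gripper":0}
    - {"tx":-72,"ty":20,"tz":18,"wx":0,"wy":0,"wz":0.18,"gripper":0}
    - {"tx":-108,"ty":30,"tz":28,"wx":0,"wy":0,"wz":0.27,"gripper":0}
    - {"tx":-144,"ty":40,"tz":38,"wx":0,"wy":0,"wz":0.36,"gripper":0}
    - {"tx":-172,"ty":49,"tz":48,"wx":0,"wy":0,"wz":0.44,"gripper":0}

```text
time: 2.3
position: [0.4927, 0.1317, 0.1597]
tool_rot: [2.39, 2.038, 0.002]
ft_force: [0.6, 0.2, 1.4]
grip_width: 0.023
grip_force: 0.0
```

```bash
python3 -c "
from h import *
import cv2
here();plan(-78,-40,50)
im=vision.get_image('wrist')
cv2.imwrite('pics/w1.png',im['color'])
a=vision.get_image('top')['color'][110:275,220:440];cv2.imwrite('pics/t1.png',cv2.resize(a,None,fx=3.6,fy=3.6,interpolation=cv2.INTER_CUBIC))"
```

```text
t 2.3 crimper xyz [[-76.2 -40.9 159.7]] F world [0.6 0.2 1.4] q [-0.74  0.06  0.45  1.89 -0.03  1.19 -0.45]
t [  0.9  -2.  109.7] w [ 0.001 -0.    -0.002]
```

View pics/w1.png

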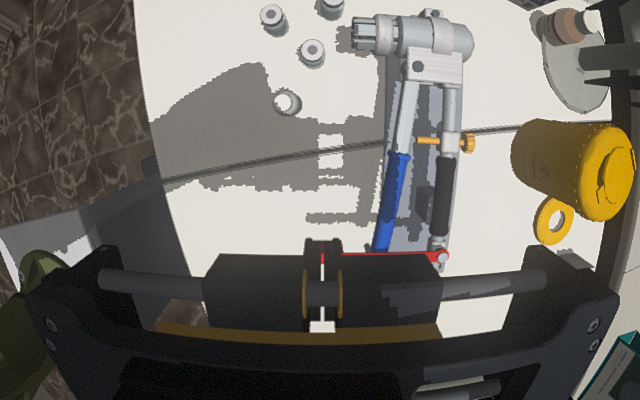

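The wrist view shows the closed fingers at about (323,260), in front of the lever, with the red catch just beyond them. The blue lever is at (390,200) and the bottle at (287,102), well clear. Next I lower the fingers on the head side of the tab.

jog_arm:
  increments:
    - {"tx":0,"ty":-2,"tz":30,"wx":0,"wy":0,"wz":0,"gripper":0}
    - {"tx":0,"ty":-2,"tz":60,"wx":0,"wy":0,"wz":0,"gripper":0}
    - {"tx":0,"ty":-2,"tz":85,"wx":0,"wy":0,"wz":0,"gripper":0}
    - {"tx":0,"ty":-2,"tz":102,"wx":0,"wy":0,"wz":0,"gripper":0}
    - {"tx":0,"ty":-2,"tz":110,"wx":0,"wy":0,"wz":0,"gripper":0}

```text
time: 2.82
position: [0.4874, 0.1356, 0.0473]
tool_rot: [-2.381, -2.048, 0.006]
ft_force: [-0.7, -0.6, 0.6]
grip_width: 0.002
grip_force: 0.0
```

jog_arm:
  increments:
    - {"tx":-5,"ty":0,"tz":0,"wx":0,"wy":0,"wz":0,"gripper":0}
    - {"tx":-11,"ty":0,"tz":0,"wx":0,"wy":0,"wz":0,"gripper":0}
    - {"tx":-17,"ty":0,"tz":0,"wx":0,"wy":0,"wz":0,"gripper":0}
    - {"tx":-23,"ty":0,"tz":0,"wx":0,"wy":0,"wz":0,"gripper":0}
    - {"tx":-29,"ty":0,"tz":0,"wx":0,"wy":0,"wz":0,"gripper":0}

```text
time: 3.23
position: [0.4858, 0.1059, 0.0508]
tool_rot: [2.384, 2.045, 0.003]
ft_force: [-0.2, -0.1, 0.0]
grip_width: 0.003
grip_force: 0.0
```

```bash
python3 -c "
from h import *
here();plan(-78,-70,50)"
```

```text
t 3.23 crimper xyz [[-79.  -67.4  50.8]] F world [-0.2 -0.1  0. ] q [-0.69  0.16  0.46  2.03 -0.09  0.96 -0.34]
t [-2.6  1.   0.7] w [ 0.002 -0.001  0.005]
```

jog_arm:
  increments:
    - {"tx":-7,"ty":1,"tz":0,"wx":0,"wy":0,"wz":0,"gripper":0}
    - {"tx":-14,"ty":1.5,"tz":0,"wx":0,"wy":0,"wz":0,"gripper":0}
    - {"tx":-21,"ty":2,"tz":0,"wx":0,"wy":0,"wz":0,"gripper":0}
    - {"tx":-28,"ty":3,"tz":0,"wx":0,"wy":0,"wz":0,"gripper":0}
    - {"tx":-35,"ty":4.5,"tz":0,"wx":0,"wy":0,"wz":0,"gripper":0}

```text
time: 3.65
position: [0.4843, 0.0703, 0.0497]
tool_rot: [2.384, 2.046, 0.001]
ft_force: [-0.0, -0.2, -0.2]
grip_width: 0.006
grip_force: 0.2
```

```bash
python3 -c "
from h import *
here();plan(-61,-135,50);plan(-48,-152,50)"
```

```text
t 3.65 crimper xyz [[ -74.9 -102.9   49.7]] F world [-0.  -0.2 -0.2] q [-0.65  0.15  0.49  2.05 -0.09  0.96 -0.27]
t [-32.2  13.7  -0.3] w [ 0.    -0.     0.005]
t [-49.3  26.6  -0.3] w [ 0.    -0.     0.005]
```

jog_arm:
  increments:
    - {"tx":-11,"ty":4,"tz":0,"wx":0,"wy":0,"wz":0,"gripper":0}
    - {"tx":-22,"ty":9,"tz":0,"wx":0,"wy":0,"wz":0,"gripper":0}
    - {"tx":-32,"ty":14,"tz":0,"wx":0,"wy":0,"wz":0,"gripper":0}
    - {"tx":-41,"ty":20,"tz":0,"wx":0,"wy":0,"wz":0,"gripper":0}
    - {"tx":-49,"ty":26,"tz":0,"wx":0,"wy":0,"wz":0,"gripper":0}

```text
time: 4.07
position: [0.5025, 0.0176, 0.0495]
tool_rot: [2.384, 2.046, -0.0]
ft_force: [-0.7, -0.3, 0.5]
grip_width: 0.006
grip_force: 0.2
```

```bash
python3 -c "
from h import *
import cv2
here()
im=vision.get_image('wrist')
cv2.imwrite('pics/w2.png',im['color'])"
```

```text
t 4.07 crimper xyz [[ -48.6 -152.    49.5]] F world [-0.7 -0.3  0.5] q [-0.57  0.18  0.53  2.02 -0.11  0.97 -0.14]
```

View pics/w2.png

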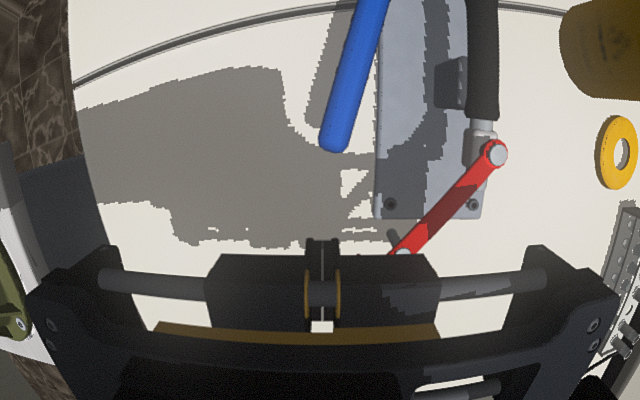

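The wrist view shows the catch swung to about 0.8 rad, with its pivot at (495,153) and its arm at (400,250). The blue lever is sprung open with its end at (332,145). Next I back off and go round to the lever's outer face.

```bash
cat >> h.py <<'E'
def F(psi,back=0,h=15):
    u=np.array([np.cos(psi),-np.sin(psi)]);return np.array([0,80])+128*np.array([-np.sin(psi),-np.cos(psi)])-(7.5+h+back)*u
E
python3 -c "
from h import *
plan(-98,-120,50);a=F(.245,35);print(a);plan(*a,48,-.245)"
```

```text
t [ 34.  -50.7  -0.4] w [0.001 0.001 0.003]
[-86.83010576 -30.23058892]
t [123.7 -39.3   1.5] w [0.002 0.001 0.248]
```

jog_arm:
  increments:
    - {"tx":10,"ty":-24,"tz":0,"wx":0,"wy":0,"wz":0,"gripper":0}
    - {"tx":30,"ty":-50,"tz":0,"wx":0,"wy":0,"wz":0.02,"gripper":0}
    - {"tx":60,"ty":-55,"tz":0,"wx":0,"wy":0,"wz":0.1,"gripper":0}
    - {"tx":92,"ty":-50,"tz":1,"wx":0,"wy":0,"wz":0.18,"gripper":0}
    - {"tx":123,"ty":-40,"tz":1.5,"wx":0,"wy":0,"wz":0.248,"gripper":0}

```text
time: 4.53
position: [0.4803, 0.148, 0.048]
tool_rot: [-2.62, -1.731, 0.0]
ft_force: [0.0, -0.4, 0.3]
grip_width: 0.003
grip_force: 0.0
```

```bash
python3 -c "
from h import *
here();im=vision.get_image('top');p=np.load('p.npy')
import cv2
a=im['color'][110:275,220:440];cv2.imwrite('pics/t2.png',cv2.resize(a,None,fx=3.6,fy=3.6,interpolation=cv2.INTER_CUBIC))
plan(*F(.245,35),48,-.245);plan(*F(.245,5),48,-.245)
for q in (.245,.2,.15,.1,.05,0,-.07): plan(*F(q),48,-q)"
```

```text
t 4.53 crimper xyz [[-91.  -26.7  48. ]] F world [ 0.  -0.4  0.3] q [-0.76  0.18  0.44  2.02 -0.09  0.96 -0.67]
t [-10.8   4.3   0.6] w [ 0.002 -0.006  0.003]
t [-10.8  34.3   0.7] w [ 0.002 -0.006  0.003]
t [-10.9  39.3   0.7] w [ 0.002 -0.006  0.003]
t [-11.8  45.1   0.7] w [ 0.002 -0.006 -0.042]
t [-12.4  51.6   0.7] w [ 0.002 -0.006 -0.092]
t [-12.8  58.    0.7] w [ 0.003 -0.006 -0.142]
t [-12.9  64.5   0.7] w [ 0.003 -0.006 -0.192]
t [-12.6  71.    0.7] w [ 0.003 -0.006 -0.242]
t [-11.6  80.1   0.8] w [ 0.003 -0.006 -0.312]
```

View pics/t2.png

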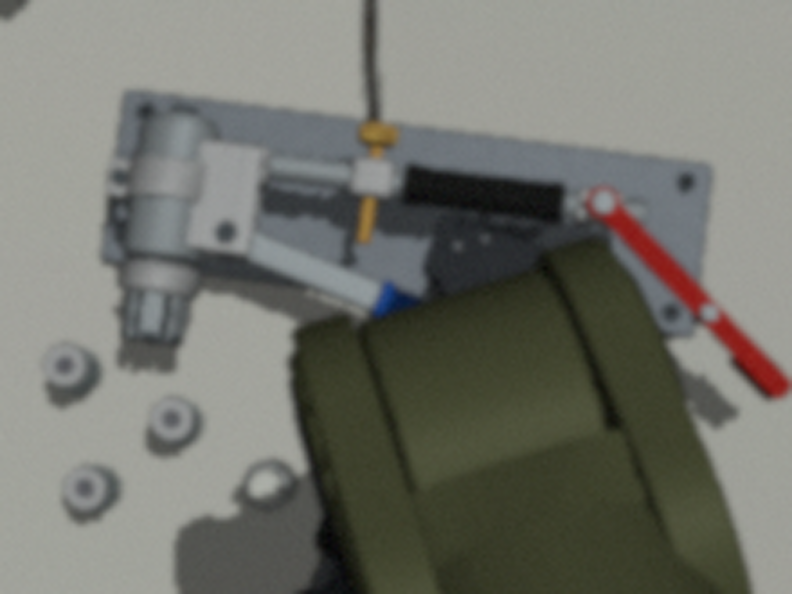

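The top view shows the catch at about 0.83 rad, well clear with its tab at (775,385). The bottle and vials have not moved, and the screw tip at (362,242) is visible. Now I approach and press.

jog_arm:
  increments:
    - {"tx":-6,"ty":6,"tz":0.5,"wx":0,"wy":0,"wz":0,"gripper":0}
    - {"tx":-11,"ty":14,"tz":0.5,"wx":0,"wy":-0.005,"wz":0,"gripper":0}
    - {"tx":-11,"ty":22,"tz":0.5,"wx":0,"wy":-0.005,"wz":0,"gripper":0}
    - {"tx":-11,"ty":29,"tz":0.5,"wx":0,"wy":-0.005,"wz":0,"gripper":0}
    - {"tx":-11,"ty":34,"tz":0.5,"wx":0,"wy":-0.005,"wz":0,"gripper":0}

```text
time: 5.0
position: [0.5097, 0.1214, 0.0477]
tool_rot: [2.618, 1.731, -0.006]
ft_force: [0.6, 0.5, -0.5]
grip_width: 0.006
grip_force: 0.0
```

jog_arm:
  increments:
    - {"tx":0,"ty":3,"tz":0,"wx":0,"wy":0,"wz":0,"gripper":0}
    - {"tx":0,"ty":6,"tz":0,"wx":0,"wy":0,"wz":-0.01,"gripper":0}
    - {"tx":-0.7,"ty":10,"tz":0,"wx":0,"wy":0,"wz":-0.04,"gripper":0}
    - {"tx":-1,"ty":13,"tz":0,"wx":0,"wy":0,"wz":-0.065,"gripper":0}
    - {"tx":-1.4,"ty":16,"tz":0,"wx":0,"wy":0,"wz":-0.09,"gripper":0}

```text
time: 5.42
position: [0.5213, 0.1162, 0.0473]
tool_rot: [-2.536, -1.855, 0.01]
ft_force: [-3.7, 1.3, 2.5]
grip_width: 0.0
grip_force: 2.2
```

```bash
python3 -c "
from h import *
here()
s=ctrl.get_state();print(R.from_rotvec(s['tool_rot']).as_matrix().T@s['ft_force'])
for q in (.15,.1,.05,0,-.07): plan(*F(q),48,-q)"
```

```text
t 5.42 crimper xyz [[-45.5 -51.8  47.3]] F world [-3.7  1.3  2.5] q [-0.67  0.25  0.45  1.94 -0.13  0.98 -0.47]
[ 0.09259806 -3.89709656 -2.46893414]
t [ 9.1  2.8 -0.8] w [-0.004  0.005 -0.001]
t [ 8.1  9.2 -0.8] w [-0.004  0.005 -0.051]
t [ 7.5 15.7 -0.8] w [-0.004  0.005 -0.101]
t [ 7.2 22.2 -0.8] w [-0.004  0.005 -0.151]
t [ 7.3 31.3 -0.9] w [-0.005  0.005 -0.221]
```

jog_arm:
  increments:
    - {"tx":0,"ty":-6,"tz":0,"wx":0,"wy":0,"wz":0.03,"gripper":0}
    - {"tx":0,"ty":-14,"tz":0,"wx":0,"wy":0,"wz":0.08,"gripper":0}
    - {"tx":4,"ty":-20,"tz":0,"wx":0,"wy":0,"wz":0.09,"gripper":0}
    - {"tx":9,"ty":-20,"tz":0,"wx":0,"wy":0,"wz":0.09,"gripper":0}
    - {"tx":9,"ty":-20,"tz":0,"wx":0,"wy":0,"wz":0.09,"gripper":0}

```text
time: 5.83
position: [0.5067, 0.1318, 0.0477]
tool_rot: [2.614, 1.738, -0.005]
ft_force: [0.1, -0.2, 0.0]
grip_width: -0.0
grip_force: 0.0
```

jog_arm:
  increments:
    - {"tx":0,"ty":0,"tz":0,"wx":0,"wy":0,"wz":0,"gripper":0}
    - {"tx":0,"ty":0,"tz":0,"wx":0,"wy":0,"wz":0,"gripper":0}
    - {"tx":0,"ty":0,"tz":0,"wx":0,"wy":0,"wz":0,"gripper":0}
    - {"tx":0,"ty":0,"tz":0,"wx":0,"wy":0,"wz":0,"gripper":0}
    - {"tx":0,"ty":0,"tz":0,"wx":0,"wy":0,"wz":0,"gripper":0}

```text
time: 6.25
position: [0.5066, 0.13, 0.0475]
tool_rot: [2.616, 1.734, -0.006]
ft_force: [0.1, -0.2, 0.6]
grip_width: 0.002
grip_force: 0.0
```

```bash
python3 -c "
from h import *
here()
for q in (.245,.2,.15,.1,.05,0,-.07): plan(*F(q),48,-q)"
```

```text
t 6.25 crimper xyz [[-62.2 -40.4  47.5]] F world [ 0.1 -0.2  0.6] q [-0.72  0.23  0.46  1.97 -0.12  0.97 -0.6 ]
t [ 3.8  8.6 -0.5] w [0.    0.005 0.002]
t [ 2.9 14.4 -0.5] w [-0.     0.005 -0.043]
t [ 2.3 20.9 -0.5] w [-0.     0.005 -0.093]
t [ 1.9 27.4 -0.5] w [-0.     0.005 -0.143]
t [ 1.9 33.9 -0.5] w [-0.     0.005 -0.193]
t [ 2.1 40.4 -0.5] w [-0.001  0.005 -0.243]
t [ 3.1 49.4 -0.5] w [-0.001  0.005 -0.313]
```

jog_arm:
  increments:
    - {"tx":3,"ty":4,"tz":0,"wx":0,"wy":0,"wz":0,"gripper":0}
    - {"tx":3,"ty":10,"tz":0,"wx":0,"wy":0,"wz":-0.01,"gripper":0}
    - {"tx":2.6,"ty":16,"tz":0,"wx":0,"wy":0,"wz":-0.055,"gripper":0}
    - {"tx":2.2,"ty":22,"tz":0,"wx":0,"wy":0,"wz":-0.1,"gripper":0}
    - {"tx":2,"ty":26,"tz":0,"wx":0,"wy":0,"wz":-0.13,"gripper":0}

```text
time: 6.67
position: [0.5305, 0.1225, 0.0473]
tool_rot: [2.497, 1.906, -0.01]
ft_force: [-5.1, 1.8, 3.3]
grip_width: 0.003
grip_force: 2.8
```

jog_arm:
  increments:
    - {"tx":0,"ty":2,"tz":0,"wx":0,"wy":0,"wz":-0.015,"gripper":0}
    - {"tx":0,"ty":4,"tz":0,"wx":0,"wy":0,"wz":-0.03,"gripper":0}
    - {"tx":0,"ty":6,"tz":0,"wx":0,"wy":0,"wz":-0.045,"gripper":0}
    - {"tx":0,"ty":6,"tz":0,"wx":0,"wy":0,"wz":-0.045,"gripper":0}
    - {"tx":0,"ty":6,"tz":0,"wx":0,"wy":0,"wz":-0.045,"gripper":0}

```text
time: 7.08
position: [0.5357, 0.1202, 0.0473]
tool_rot: [2.456, 1.958, -0.012]
ft_force: [-6.1, 0.3, 5.4]
grip_width: 0.003
grip_force: 3.2
```

```bash
python3 -c "
from h import *
here()
im=vision.get_image('top')
import cv2
a=im['color'][110:275,220:440];cv2.imwrite('pics/t3.png',cv2.resize(a,None,fx=3.6,fy=3.6,interpolation=cv2.INTER_CUBIC))
for q in (.1,.05,0,-.07): plan(*F(q),48,-q)"
```

```text
t 7.08 crimper xyz [[-31.9 -45.6  47.3]] F world [-6.1  0.3  5.4] q [-0.66  0.28  0.44  1.9  -0.14  0.99 -0.38]
t [ 0.2 -3.2 -0.7] w [-0.004  0.006  0.032]
t [-1.   3.2 -0.8] w [-0.004  0.006 -0.018]
t [-1.8  9.7 -0.8] w [-0.004  0.006 -0.068]
t [-2.5 18.7 -0.8] w [-0.005  0.006 -0.138]
```

View pics/t3.png

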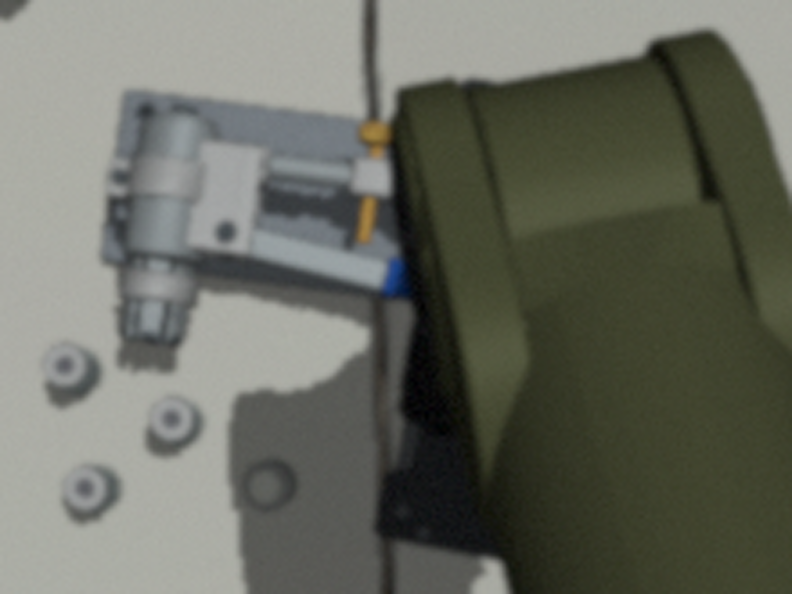

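The top view shows the lever partly closed, with its steel part at (320,260) and still short of the screw tip at (365,240). The vials and bottle have not moved. The upward force suggests I'm contacting near the tapered fingertip, so I'll back off, lower 10 mm and press again.

jog_arm:
  increments:
    - {"tx":0,"ty":-8,"tz":0,"wx":0,"wy":0,"wz":0.05,"gripper":0}
    - {"tx":0,"ty":-18,"tz":0,"wx":0,"wy":0,"wz":0.12,"gripper":0}
    - {"tx":2,"ty":-28,"tz":0,"wx":0,"wy":0,"wz":0.17,"gripper":0}
    - {"tx":2,"ty":-32,"tz":6,"wx":0,"wy":0,"wz":0.17,"gripper":0}
    - {"tx":2,"ty":-32,"tz":11,"wx":0,"wy":0,"wz":0.17,"gripper":0}

```text
time: 7.55
position: [0.5062, 0.1298, 0.0362]
tool_rot: [2.609, 1.744, -0.005]
ft_force: [0.2, 0.3, 0.3]
grip_width: 0.005
grip_force: 0.0
```

jog_arm:
  increments:
    - {"tx":0,"ty":2,"tz":0,"wx":0,"wy":0,"wz":0,"gripper":0}
    - {"tx":0,"ty":8,"tz":0,"wx":0,"wy":0,"wz":-0.02,"gripper":0}
    - {"tx":-0.5,"ty":15,"tz":0,"wx":0,"wy":0,"wz":-0.06,"gripper":0}
    - {"tx":-1,"ty":21,"tz":0,"wx":0,"wy":0,"wz":-0.1,"gripper":0}
    - {"tx":-1,"ty":24,"tz":0,"wx":0,"wy":0,"wz":-0.12,"gripper":0}

```text
time: 7.97
position: [0.5275, 0.1186, 0.0358]
tool_rot: [2.503, 1.897, -0.011]
ft_force: [-4.5, 0.8, 1.6]
grip_width: 0.003
grip_force: 2.6
```

```bash
python3 -c "
from h import *
here()
for q in (.15,.1,.05,0,-.07): plan(*F(q),37,-q)"
```

```text
t 7.97 crimper xyz [[-39.7 -48.4  35.8]] F world [-4.5  0.8  1.6] q [-0.66  0.28  0.44  1.93 -0.14  0.96 -0.43]
t [ 4.9 -2.2 -1.2] w [-0.003  0.006  0.034]
t [ 3.8  4.2 -1.2] w [-0.003  0.006 -0.016]
t [ 2.9 10.6 -1.2] w [-0.004  0.006 -0.066]
t [ 2.4 17.1 -1.2] w [-0.004  0.006 -0.116]
t [ 2.2 26.2 -1.3] w [-0.004  0.006 -0.186]
```

jog_arm:
  increments:
    - {"tx":0,"ty":2,"tz":0,"wx":0,"wy":0,"wz":-0.015,"gripper":0}
    - {"tx":0,"ty":4,"tz":0,"wx":0,"wy":0,"wz":-0.03,"gripper":0}
    - {"tx":0,"ty":6,"tz":0,"wx":0,"wy":0,"wz":-0.045,"gripper":0}
    - {"tx":0,"ty":8,"tz":0,"wx":0,"wy":0,"wz":-0.06,"gripper":0}
    - {"tx":0,"ty":9,"tz":0,"wx":0,"wy":0,"wz":-0.065,"gripper":0}

```text
time: 8.38
position: [0.5351, 0.1152, 0.0358]
tool_rot: [2.441, 1.975, -0.014]
ft_force: [-6.4, -1.6, 3.3]
grip_width: 0.003
grip_force: 3.3
```

jog_arm:
  increments:
    - {"tx":0,"ty":1,"tz":0,"wx":0,"wy":0,"wz":-0.008,"gripper":0}
    - {"tx":0,"ty":2,"tz":0,"wx":0,"wy":0,"wz":-0.016,"gripper":0}
    - {"tx":0,"ty":3,"tz":0,"wx":0,"wy":0,"wz":-0.023,"gripper":0}
    - {"tx":0,"ty":3,"tz":0,"wx":0,"wy":0,"wz":-0.023,"gripper":0}
    - {"tx":0,"ty":3,"tz":0,"wx":0,"wy":0,"wz":-0.023,"gripper":0}

```text
time: 8.8
position: [0.5377, 0.1141, 0.0358]
tool_rot: [2.419, 2.002, -0.015]
ft_force: [-6.9, -3.0, 3.3]
grip_width: 0.005
grip_force: 3.4
```

```bash
python3 -c "
from h import *
here()
for q in (.05,0,-.07): plan(*F(q),36,-q)"
```

```text
t 8.8 crimper xyz [[-29.  -51.2  35.8]] F world [-6.9 -3.   3.3] q [-0.64  0.3   0.43  1.91 -0.14  0.97 -0.33]
t [ 4.5  0.  -0.3] w [-0.005  0.008  0.019]
t [ 3.4  6.4 -0.3] w [-0.005  0.008 -0.031]
t [ 2.4 15.5 -0.3] w [-0.006  0.008 -0.101]
```

jog_arm:
  increments:
    - {"tx":-0.5,"ty":1,"tz":0,"wx":0,"wy":0,"wz":-0.004,"gripper":0}
    - {"tx":-1,"ty":2,"tz":0,"wx":0,"wy":0,"wz":-0.008,"gripper":0}
    - {"tx":-1,"ty":3,"tz":0,"wx":0,"wy":0,"wz":-0.014,"gripper":0}
    - {"tx":-1,"ty":3,"tz":0,"wx":0,"wy":0,"wz":-0.014,"gripper":0}
    - {"tx":-1,"ty":3,"tz":0,"wx":0,"wy":0,"wz":-0.014,"gripper":0}

```text
time: 9.22
position: [0.5404, 0.1131, 0.0358]
tool_rot: [2.405, 2.02, -0.015]
ft_force: [-7.0, -2.6, 4.0]
grip_width: 0.005
grip_force: 3.6
```

jog_arm:
  increments:
    - {"tx":-0.2,"ty":1,"tz":0,"wx":0,"wy":0,"wz":-0.008,"gripper":0}
    - {"tx":-0.4,"ty":2,"tz":0,"wx":0,"wy":0,"wz":-0.015,"gripper":0}
    - {"tx":-0.5,"ty":3,"tz":0,"wx":0,"wy":0,"wz":-0.022,"gripper":0}
    - {"tx":-0.5,"ty":3,"tz":0,"wx":0,"wy":0,"wz":-0.022,"gripper":0}
    - {"tx":-0.5,"ty":3,"tz":0,"wx":0,"wy":0,"wz":-0.022,"gripper":0}

```text
time: 9.63
position: [0.5431, 0.1121, 0.0358]
tool_rot: [2.383, 2.046, -0.015]
ft_force: [-7.4, -1.7, 4.0]
grip_width: 0.008
grip_force: 3.8
```

```bash
python3 -c "
from h import *
here()
for q in (.05,0,-.07): plan(*F(q),36,-q)"
```

```text
t 9.63 crimper xyz [[-23.3 -52.4  35.8]] F world [-7.4 -1.7  4. ] q [-0.63  0.31  0.43  1.9  -0.15  0.97 -0.28]
t [ 5.7 -5.6 -0.2] w [-0.006  0.008  0.055]
t [ 4.4  0.8 -0.3] w [-0.006  0.008  0.005]
t [ 3.1  9.8 -0.3] w [-0.006  0.007 -0.065]
```

jog_arm:
  increments:
    - {"tx":0,"ty":0.7,"tz":0,"wx":0,"wy":0,"wz":-0.004,"gripper":0}
    - {"tx":0,"ty":1.4,"tz":0,"wx":0,"wy":0,"wz":-0.009,"gripper":0}
    - {"tx":0,"ty":2,"tz":0,"wx":0,"wy":0,"wz":-0.014,"gripper":0}
    - {"tx":0,"ty":2,"tz":0,"wx":0,"wy":0,"wz":-0.014,"gripper":0}
    - {"tx":0,"ty":2,"tz":0,"wx":0,"wy":0,"wz":-0.014,"gripper":0}

```text
time: 10.05
position: [0.5436, 0.1118, 0.0356]
tool_rot: [-2.368, -2.062, 0.019]
ft_force: [-11.6, -2.4, 7.3]
grip_width: 0.002
grip_force: 6.1
```

```bash
python3 -c "
from h import *
here()
im=vision.get_image('top')
import cv2
a=im['color'][130:220,260:380];cv2.imwrite('pics/t4.png',cv2.resize(a,None,fx=6,fy=6,interpolation=cv2.INTER_CUBIC))
for q in (0,-.07): plan(*F(q),36,-q)"
```

```text
t 10.05 crimper xyz [[-22.8 -52.6  35.6]] F world [-11.6  -2.4   7.3] q [-0.62  0.31  0.42  1.89 -0.15  0.98 -0.27]
t [ 4.6  0.4 -0.4] w [-0.009  0.008  0.019]
t [ 3.2  9.4 -0.5] w [-0.009  0.008 -0.051]
```

View pics/t4.png

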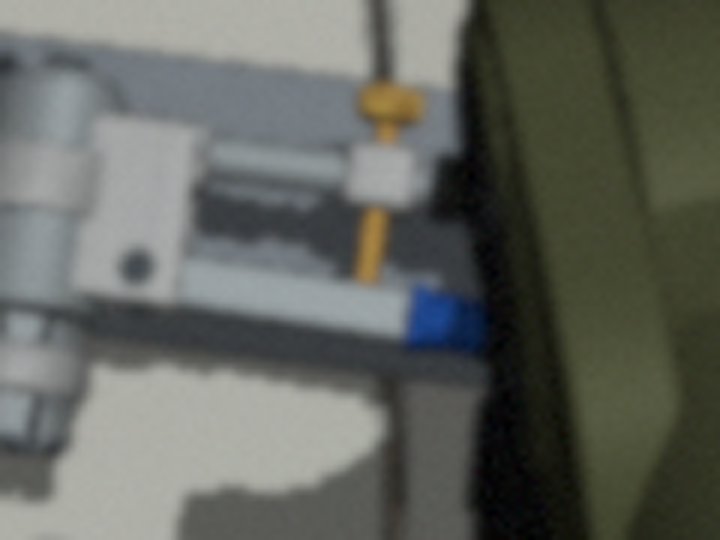

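The top view shows the steel part of the lever resting on the brass screw tip at (368,283), and the force rose while the motion stalled. I'll press slightly firmer and let it settle.

jog_arm:
  increments:
    - {"tx":0,"ty":0.7,"tz":-0.3,"wx":0,"wy":0,"wz":0,"gripper":0}
    - {"tx":0,"ty":1.5,"tz":-0.7,"wx":0,"wy":0,"wz":0,"gripper":0}
    - {"tx":0,"ty":2,"tz":-1,"wx":0,"wy":0,"wz":0,"gripper":0}
    - {"tx":0,"ty":2,"tz":-1,"wx":0,"wy":0,"wz":0,"gripper":0}
    - {"tx":0,"ty":2,"tz":-1,"wx":0,"wy":0,"wz":0,"gripper":0}

```text
time: 10.52
position: [0.5438, 0.1117, 0.0358]
tool_rot: [-2.366, -2.061, 0.023]
ft_force: [-15.1, -1.3, 6.3]
grip_width: 0.006
grip_force: 7.1
```

jog_arm:
  increments:
    - {"tx":0,"ty":0,"tz":0,"wx":0,"wy":0,"wz":0,"gripper":0}
    - {"tx":0,"ty":0,"tz":0,"wx":0,"wy":0,"wz":0,"gripper":0}
    - {"tx":0,"ty":0,"tz":0,"wx":0,"wy":0,"wz":0,"gripper":0}
    - {"tx":0,"ty":0,"tz":0,"wx":0,"wy":0,"wz":0,"gripper":0}
    - {"tx":0,"ty":0,"tz":0,"wx":0,"wy":0,"wz":0,"gripper":0}

```text
time: 10.93
position: [0.5438, 0.1117, 0.0358]
tool_rot: [-2.366, -2.061, 0.023]
ft_force: [-14.3, -2.2, 6.0]
grip_width: 0.005
grip_force: 7.1
```

```bash
python3 -c "
from h import *
here()"
```

```text
t 10.93 crimper xyz [[-22.6 -52.7  35.8]] F world [-14.3  -2.2   6. ] q [-0.62  0.32  0.42  1.89 -0.15  0.98 -0.27]
```

```bash
python3 -c "
from bench import ctrl
print(ctrl.close_job())"
```

```text
the job is handed in; nothing more can be done
None
```

I pushed the catch well clear (about 0.83 rad) and the lever sprang open; I then pressed the lever onto the brass stop screw and handed the job in at about 11 s, still holding it there at about 14.5 N, roughly 8–10 mm nearer the free end than the marked press point and with about 6 N of downward push on the lever.

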